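Set up a gauge block: seat the reference blade, hang the probe in the bore

ROBOT

A 6-joint arm with a two-finger parallel gripper is mounted at the origin on a cart in front of the work surface, level with it; the furniture and walls round the work are solid. World frame = base frame: x ahead of the robot, y to its left, z up, the work surface at z = 0. Lengths are in m, angles in rad, forces in N, time in s.
With the tool pointing down it reaches from about 0.3 to 0.875 m from the base axis. Payload 6.4 kg.
Tool frame: the origin (TCP) lies on the centre line of the jaws, within the pads' length; the fingertips stand 19 mm ahead of it and the grasp point (between the pads) is the TCP; z points along the fingers, y is the line along which they close (so a half turn about z gives the same grasp; the last joint's range is limited). The gripper opens to 85 mm and grips with 20 to 120 N. Pads are 22 mm wide; open, the fingers measure 114 mm over their backs; the gripper's body (76 mm by 85 mm) begins 54 mm behind the grasp point. The pads swing forward as they close: fully open they stand 13 mm farther back than shut.
Start: joints at [1.088, 0.181, 1.607, -0, 1.354, -0.206], TCP at [0.157, 0.553, 0.23] pointing down, gripper open.
Joint ranges: [-2.99, 2.99], [-0.89, 2.07], [0.3, 2.58], [-1.14, 4.28], [0, 2.63], [-3.12, 3.12]. Speed limits (rad/s): [2.57, 2.57, 3.01, 3.14, 3.14, 3.14].

INTERFACE

Orientations are given as a rotation vector (axis times angle).
In Python, from station import arm gives the robot as it stands.
- The arm moves only by the tool servo_tool, never from a script. Its argument "steps" is a list of rows, each a list of 3 entries, a list of its own where there are three numbers: the shift along the tool's x, y, z in units of 30 mm (1.0 is 30 mm), then the turn, a rotation vector about the tool's x, y, z in units of 10 degrees (1.0 is 10 degrees), then the opening, from -1 (shut) to 1 (fully open), so that 0 is half open. In form: [[[dx, dy, dz], [rx, ry, rz], jaw], ...]. A call has 1 to 20 rows; each row is the pose to reach, as a shift and turn from the pose commanded when the call began, along the tool's axes at that moment; what a row does not reach only later rows make up. A row lasts 1/8 s, in which the tool goes at most 62.5 mm and 10.7 degrees, less where a joint would pass 70% of its speed; a pose out of reach is approached as far as the arm can. A call with a gripper value outside its range is refused whole. The fingers move at their own pace and stop on an object; "grip_force" is the grip in N (left out, the last holds). Time passes only in rows, so rows that repeat a pose let the fingers close. It gives the time, the measured TCP pose, the force, the opening and the grip force at its end, in the units of the state.
- arm.observe(): the state, without advancing time (a new reading comes with each control period).
- arm.get_image(name): name is "side" or "top" or "wrist"; returns a dict with "frame" (384x512x3 uint8, blue, green, red), "intrinsics" (3x3 intrinsics, pixels), "rvec" (rotation vector, rad) and "tvec" (3), from world to camera coordinates, as OpenCV has them; the wrist camera has in their place "mount" (4x4, takes a point from camera to tool coordinates, whose origin is the TCP and whose axes are the flange's). Camera axes: x right, y down, z forward; pixel columns grow to the right and rows downward; lengths in m; the calibration is good to about 2 mm. A picture is of the moment at which its call begins: read the wrist's pose just before it. There is no depth.
- arm.sign_off(): hands the job in; it is judged then, once.
The state is a dict: "t": time; "joints": joint angles; "dq": joint speeds; "joint_efforts": joint torques, N m; "position": TCP position; "tcp_rot": TCP orientation; "wrist_force": force on the tool from outside, world axes, zero at the start; "ft_torque": the same for the moment, N m; "width": opening from 0.0 (shut) to 1.0 (fully open); "finger_force": force on a finger pad.
Only numpy, scipy, OpenCV 4.12 (cv2) and the standard library are available. Lean on these libraries where they do the work, as an engineer would, in place of code of your own. Each camera call takes 0.05 s, during which the arm holds its last target. There are 200 camera calls.

TASK

Take the flat reference blade out of its low rest, slide it edgewise all the way down into the slot of the gauge block until its shoulders sit on the block, and let go of it. Then lift the probe from its stand and lower its rod upright into the round bore of the block, never touching the block or the blade with it, until the ring on the rod is level with the block's top face, and finish while still gripping the probe and holding it there, still and centred in the bore. Leave the other things on the table where they are.

Things in the scene. Friction and masses are not known exactly. Their poses are not given: they have to be found in the camera images.
- gauge_block: Fixed gauge block: aluminium block 90 (x) x 84 (y) x 50 mm on a dark steel base plate 106 x 100 x 10 mm; its top face is 60 mm above the table. Origin: centre of the underside. From above it has one long slot on its -x half and one round bore on its +x half, both 50 mm deep with 2 mm chamfered mouths. It stands anywhere near the middle of the work area, turned up to 30 degrees.
- slot_mouth (a point): Centre of the slot at the block's top face, 22 mm from the block centre along the block's -x. The slot is 8 mm wide (block x) and 54 mm long (block y).
- bore_mouth (a point): Centre of the round guide bore at the block's top face, 20 mm from the block centre along the block's +x. The bore is vertical, 20 mm in diameter, with a floor 50 mm below the mouth.
- blade: Loose reference blade, about 100 g, standing upright on edge in its rest. Origin: middle of its bottom edge; z up, x across its thickness, y along its width. Steel plate 5 mm thick (x), 50 mm wide (y), 36 mm high; above it, from 36 to 44 mm, a shoulder bar 12 (x) x 64 (y) mm; above that, from 44 to 79 mm, a black grip tab 12 mm thick (x) and 30 mm wide (y). Fully home, the shoulders lie on the block and the origin is 36 mm below the slot mouth.
- blade_rest: Fixed low grey rest of the blade, 32 (x) x 74 (y) mm on a foot 50 x 86 mm, top 45 mm above the table, with a slot 8 (x) x 54 (y) mm in which the blade hangs by its shoulders (blade origin 9 mm above the table). Origin: centre of the underside. The blade rest and the probe stand may stand on either side of the gauge block, left or right.
- probe_stand: Fixed tall grey post of the probe, 36 x 36 mm on a dark foot 64 x 64 mm, top 98 mm above the table, with a vertical hole 16 mm in diameter in which the probe hangs by its flange. Origin: centre of the underside.
- probe: Loose probe, about 120 g, hanging upright in its stand. Origin: the tip of its rod; z up along the rod. Steel rod 8 mm in diameter, from 0 to 90 mm; a dark ring 11 mm in diameter round it at 28.5 to 31.5 mm; a flange 28 mm in diameter from 90 to 95 mm; a black round handle 24 mm in diameter from 95 to 150 mm. In the stand the tip is 8 mm above the table.
- probe_tip (a point): The lower end of the probe's rod (the probe's origin).
- probe_ring (a point): Centre of the ring on the rod, 30 mm above the tip.
- vial0: Bystander: small white-capped vial, 26 mm in diameter, 52 mm high, loose, behind the block. Origin: centre of the underside. To be left alone.
- loupe: Bystander: black loupe, 38 mm in diameter, 30 mm high, loose, at the front of the table. Origin: centre of the underside. To be left alone.
- weight_200: Bystander: brass knob weight, 29 mm in diameter, 30 mm high, loose, near the right edge of the table. Origin: centre of the underside. To be left alone.

How it is judged:
On the way, in this order (a step that is already met when the one before it is completed fails the run):
1. the blade stands fully home in the slot of the gauge block and is let go (horizontal distance between blade and slot_mouth below 0.005 m and z of blade in the frame of gauge_block between 0.021 and 0.0265 m and angle between the y axis of blade and the y axis of gauge_block, either way round below 0.12 rad and angle between blade's own z axis and vertical below 0.1 rad and contact force between blade and the fingers below 0.2 N), for 0.2 s.
2. the probe, gripped, hangs centred in the bore with its ring level with the top face (horizontal distance between each of probe_tip, probe_ring and bore_mouth below 0.004 m and z of probe_tip in the frame of gauge_block between 0.022 and 0.038 m and angle between probe's own z axis and vertical below 0.1 rad and contact force between probe and the fingers above 1 N and contact force between probe and gauge_block below 0.3 N and contact force between probe and blade below 0.3 N), for 0.2 s.
At the end, for the whole second after the job is handed in: Blade home in the slot (within 2.5 mm, 0.12 rad) and let go; probe gripped, still, upright within 0.1 rad, tip and ring within 4 mm of the bore axis, ring within 8 mm of the top face, touching neither block nor blade; vial, loupe and weight within 30 mm of their starts (all of step 1 and all of step 2 and linear speed of each of probe, blade below 0.02 m/s and distance of each of vial0, loupe, weight_200 from where it was at the start of the episode below 0.03 m); the arm keeps its last pose, push and grip.
It fails at once if the probe touches the gauge block or the blade (contact force between probe and gauge_block above 0.5 N or contact force between probe and blade above 0.5 N).
It fails at once if the vial, loupe or weight is shifted by more than 30 mm or tipped over (distance of any of vial0, loupe, weight_200 from where it was at the start of the episode above 0.03 m or angle between any of vial0, loupe, weight_200's own z axis and vertical above 0.5 rad).
It also fails if it takes over 51 s, if anything falls off the work surface, if the arm or the gripper's body presses on something with over 40 N, if the wrist force passes 120 N, or if a joint passes its speed limit or range.

## Working session

There is one attempt and no reset: what is moved stays moved. The work goes in short steps, Python scripts to look and compute and a tool call to move; the robot and the scene stay as the last step left them, time stands still between calls to the robot, and variables do not carry over. Pictures are saved under pics/ and viewed, at most 10 in all, crops included, and the job is handed in when it is done.

Besides the shell and the picture viewer there is one more tool, called after "Emit:" as name(argument=value, ...) on one line, values as JSON. servo_tool: Moves the arm, as the interface text tells. Its arguments: {"type":"object","properties":{"steps":{"type":"array"},"grip_force":{"type":"number"}},"required":["steps"]}

```bash
mkdir -p pics; ls; cat > h.py <<'E'
import numpy as np, cv2, json
from scipy.spatial.transform import Rotation as R
def ray(c,uv):
    K=np.array(c["intrinsics"]); M=R.from_rotvec(np.ravel(c["rvec"])).as_matrix(); t=np.ravel(c["tvec"])
    o=-M.T@t; d=M.T@np.linalg.solve(K,[uv[0],uv[1],1.]); return o,d
def onz(c,uv,z):
    o,d=ray(c,uv); return o+d*(z-o[2])/d[2]
def proj(c,P):
    return cv2.projectPoints(np.array(P,float).reshape(-1,3),np.ravel(c["rvec"]),np.ravel(c["tvec"]),np.array(c["intrinsics"]),None)[0].reshape(-1,2)
def save(c,n): json.dump({k:np.array(c[k]).tolist() for k in ("intrinsics","rvec","tvec")},open(n,"w"))
def load(n): return json.load(open(n))
E
python3 - <<'E'
from station import arm
from h import *
s=arm.observe(); print(s)
ims=[]
for n in("top","side"):
    c=arm.get_image(n); cv2.imwrite(f"pics/{n}0.png",c["frame"]); save(c,n+".json")
    print(n,ray(c,(256,192)))
    cv2.imwrite(f"pics/{n}0_v.png",cv2.resize(c["frame"],(800,600),interpolation=cv2.INTER_CUBIC))
E
```

```text
pics
{'t': 0.0, 'joints': array([ 1.08771831e+00,  1.81517609e-01,  1.60807724e+00,  1.74467947e-05,
        1.35381002e+00, -2.06276452e-01]), 'dq': array([-0.00128445,  0.00105906,  0.00034326,  0.001442  , -0.0021262 ,
        0.00105949]), 'joint_efforts': array([-1.33569578e-03, -4.44884634e+01, -3.51330221e+01, -3.37648898e-04,
        9.01430467e-03,  3.50908316e-06]), 'position': array([0.15682132, 0.55258912, 0.22936389]), 'tcp_rot': array([-4.33331148e-01, -3.11092810e+00,  2.66961473e-03]), 'wrist_force': array([ 0.09597752,  0.8762372 , -0.44069878]), 'ft_torque': array([ 0.0031942 , -0.02766008,  0.02257052]), 'finger_force': 0.0, 'width': 1.004429067133158}
top (array([0.39021312, 0.05562214, 0.98116507]), array([ 0.13514661, -0.01492192, -0.99078908]))
side (array([ 0.16174467, -0.61764527,  0.41971852]), array([ 0.45769426,  0.77745954, -0.43153618]))
```

View pics/top0_v.png

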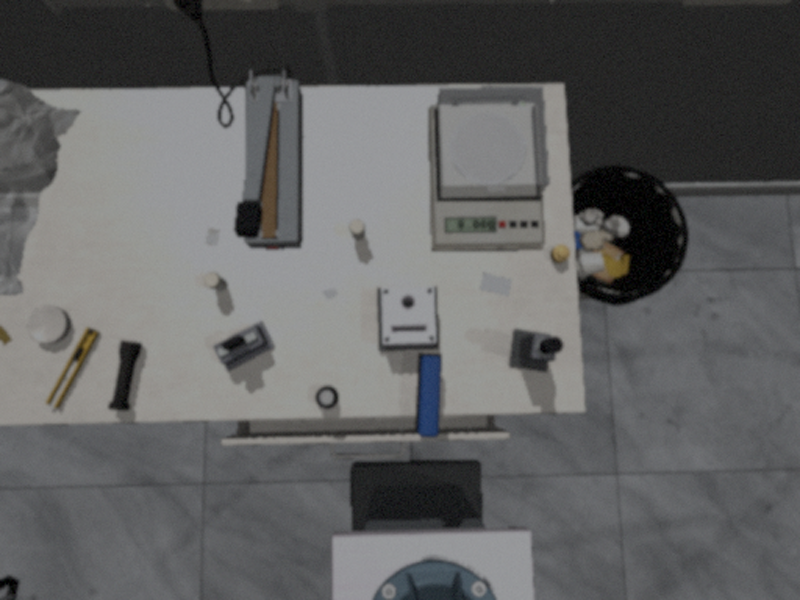

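View pics/side0_v.png

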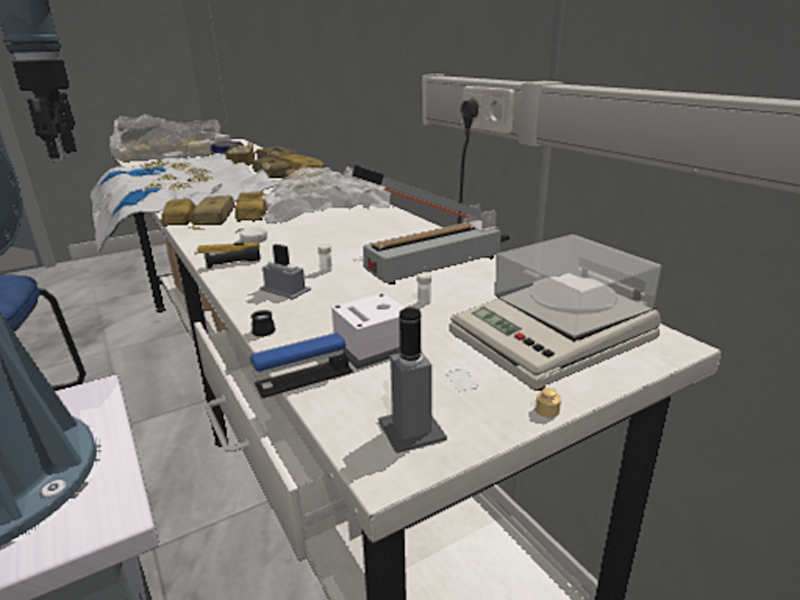

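The top view (800 px version) shows the block at (408,317), with its bore at (407,302) and slot at (408,328). The blade rest is at (243,345), turned about 25°, and the probe stand is at (535,352). The side view confirms that the probe's handle leans neither way. Next I'll get coarse positions and then refine them with the wrist camera.

```bash
python3 - <<'E'
from h import *
from station import arm
c=load("top.json"); k=.64
for n,uv,z in[("slot",(408,328),.06),("bore",(407,302),.06),("blk tl",(379,289),.06),("tr",(437,289),.06),("br",(438,345),.06),("bl",(380,346),.06),("tab",(243,344),.088),("restL",(215,347),.045),("restR",(264,324),.045),("probe top",(551,345),.158),("standfoot",(532,350),.0),("blue tl",(420,356),.03),("blue b",(428,434),.03),("vial",(357,228),.05),("vialL",(212,280),.05),("loupe",(327,397),.03)]:
    print(n,onz(c,(uv[0]*k,uv[1]*k),z).round(4))
w=arm.get_image("wrist"); print(np.array(w["mount"]).round(4),np.array(w["intrinsics"]))
f=cv2.imread("pics/top0.png")
a=[cv2.resize(f[y:y+50,x:x+56],(400,357),interpolation=cv2.INTER_CUBIC) for x,y in((128,195),(235,178))]
cv2.imwrite("pics/crop1.png",cv2.convertScaleAbs(np.hstack(a),alpha=1.3))
print(arm.observe()["tcp_rot"])
E
```

```text
slot [0.4713 0.0301 0.06  ]
bore [0.5125 0.0308 0.06  ]
blk tl [0.5341 0.0747 0.06  ]
tr [ 0.5323 -0.0173  0.06  ]
br [ 0.4436 -0.0162  0.06  ]
bl [0.444  0.0745 0.06  ]
tab [0.4496 0.2806 0.088 ]
restL [0.4487 0.3354 0.045 ]
restR [0.4836 0.2587 0.045 ]
probe top [ 0.4347 -0.1672  0.158 ]
standfoot [ 0.4356 -0.1777  0.    ]
blue tl [0.4283 0.011  0.03  ]
blue b [0.3054 0.0015 0.03  ]
vial [0.6367 0.109  0.05  ]
vialL [0.5553 0.3413 0.05  ]
loupe [0.3665 0.1607 0.03  ]
[[-0.000e+00 -9.570e-01 -2.902e-01  7.370e-02]
 [ 1.000e+00 -1.000e-04  3.000e-04 -8.000e-04]
 [-3.000e-04 -2.902e-01  9.570e-01 -1.442e-01]
 [ 0.000e+00  0.000e+00  0.000e+00  1.000e+00]] [[286.96866275   0.         257.7137855 ]
 [  0.         286.96866275 189.01066202]
 [  0.           0.           1.        ]]
[-4.33331881e-01 -3.11109873e+00  1.99887850e-03]
```

View pics/crop1.png

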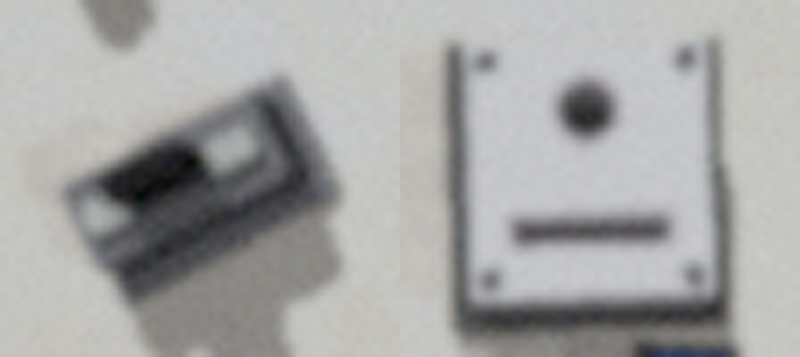

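Crop (×7.1): the blade tab is at about (155,175), with its long axis turned about 24° and its left end lower. The slot runs (515,232)–(668,227) and the bore is at (587,108), so the block is turned about 1–2°. Next I'll work out the move to a wrist view above the blade.

```bash
cat >> h.py <<'E'
def down(a):  # tool pointing down with tool y at world angle a (deg)
    a=np.radians(a); y=np.array([np.cos(a),np.sin(a),0]); z=np.array([0,0,-1.]); return np.column_stack([np.cross(y,z),y,z])
def plan(s,p,a):
    M=R.from_rotvec(s["tcp_rot"]).as_matrix(); T=down(a)
    ya=np.degrees(np.arctan2(M[1,1],M[0,1]))
    print("pos",s["position"].round(4),"yang",ya.round(2),"t",s["t"])
    print("shift",(M.T@(np.array(p)-s["position"])/.03).round(3),"turn",(np.degrees(R.from_matrix(M.T@T).as_rotvec())/10).round(3))
def wcam(s,w):  # wrist camera dict with rvec,tvec
    M=np.eye(4); M[:3,:3]=R.from_rotvec(s["tcp_rot"]).as_matrix(); M[:3,3]=s["position"]
    C=np.linalg.inv(M@np.array(w["mount"]))
    return dict(intrinsics=w["intrinsics"],rvec=R.from_matrix(C[:3,:3]).as_rotvec(),tvec=C[:3,3])
E
python3 - <<'E'
from h import *
from station import arm
plan(arm.observe(),(.45,.281,.20),24)
E
```

```text
pos [0.1569 0.5527 0.2296] yang 74.14 t 0.15
shift [-11.873  -6.042   0.991] turn [-8.000e-03  2.000e-03  5.014e+00]
```

Emit:
servo_tool(steps=[[[-3,-1.5,0],[0,0,1],1],[[-5,-2.5,0.3],[0,0,2],1],[[-7,-3.5,0.5],[0,0,3],1],[[-9,-4.6,0.8],[0,0,4],1],[[-11,-5.6,1],[0,0,5],1],[[-11.87,-6.04,1],[0,0,5],1],[[-11.87,-6.04,1],[0,0,5],1],[[-11.87,-6.04,1],[0,0,5],1]])

```text
t: 1.15
position: [0.4512, 0.2799, 0.1998]
tcp_rot: [-1.712, -2.634, 0.001]
wrist_force: [-0.2, -0.1, 0.1]
width: 1.001
finger_force: 0.0
```

```bash
python3 - <<'E'
from h import *
from station import arm
s=arm.observe(); w=arm.get_image("wrist"); c=wcam(s,w); save(c,"w1.json")
print(s["position"],s["t"]); cv2.imwrite("pics/w1.png",w["frame"])
cv2.imwrite("pics/w1v.png",cv2.resize(w["frame"],(800,600),interpolation=cv2.INTER_CUBIC))
print(proj(c,[(.45,.281,.088),(s["position"])])*800/512)
E
```

```text
[0.45119214 0.2799269  0.19978472] 1.15
[[402.14490315 285.87540422]
 [403.1140247  374.91132153]]
```

View pics/w1v.png

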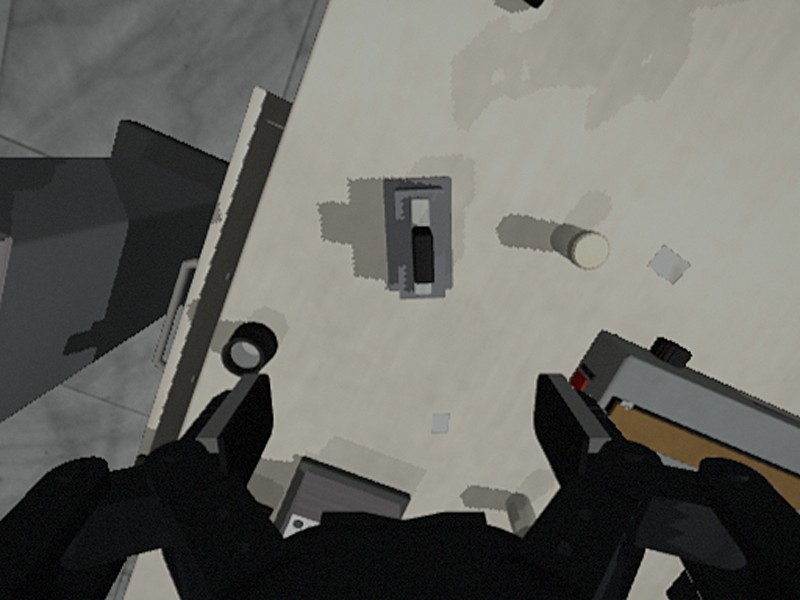

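Wrist view (800 px): the rest's axis is nearly vertical, running (420,180)–(425,295). The black tab is at about (424,252) and the finger tips are symmetric about column 405. I'll enlarge the tab.

```bash
python3 - <<'E'
import cv2
f=cv2.imread("pics/w1.png")
g=cv2.resize(f[108:198,232:304],(576,720)[::1],interpolation=cv2.INTER_CUBIC)
g=cv2.resize(f[112:194,236:300],None,fx=7,fy=7,interpolation=cv2.INTER_CUBIC)
g=cv2.convertScaleAbs(g,alpha=1.6,beta=10)
cv2.imwrite("pics/crop2.png",g); print(g.shape)
E
```

```text
(574, 448, 3)
```

View pics/crop2.png

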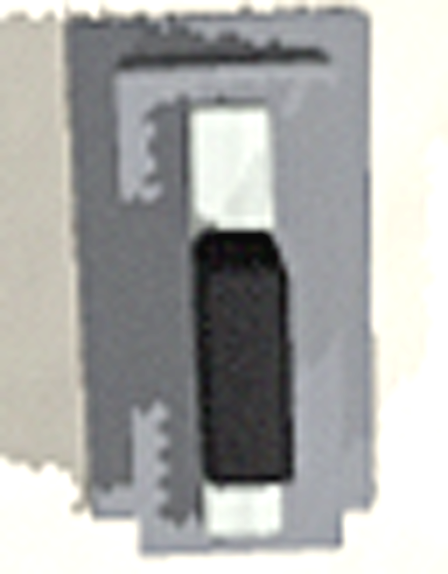

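Enlarged view (×7, offset 236,112): the shoulder bar's corners are at about (190,108), (270,108), (205,538) and (282,535). The tab's top face is about (203,264), (287,264), (293,481) and (208,482).

```bash
python3 - <<'E'
from h import *
from station import arm
c=load("w1.json")
f=lambda p:(236+p[0]/7-.5+.07,112+p[1]/7-.5+.07)
def q(ps,z):
    W=np.array([onz(c,f(p),z)[:2] for p in ps]); tl,tr,bl,br=W
    v=(tl+tr-bl-br)/2; print("centre",W.mean(0).round(4),"len",np.linalg.norm(v).round(4),"wid",np.linalg.norm((tr+br-tl-bl)/2).round(4),"yang-90",np.degrees(np.arctan2(v[1],v[0]))-90)
    return W.mean(0)
q([(190,108),(270,108),(205,538),(282,535)],.053)
a=q([(203,264),(287,264),(208,482),(293,481)],.088)
# rest top 32x74 z .045
q([(118,72),(330,72),(140,553),(343,545)],.045)
plan(arm.observe(),(a[0],a[1],.115),24)
E
```

```text
centre [0.4547 0.3008] len 0.0636 wid 0.0115 yang-90 26.398717238931837
centre [0.4544 0.3015] len 0.0288 wid 0.011 yang-90 26.12782602341487
centre [0.4544 0.3007] len 0.0725 wid 0.0312 yang-90 26.655752736407578
pos [0.4502 0.281  0.1999] yang 24.03 t 1.2
shift [0.565 0.409 2.83 ] turn [-0.005 -0.003  0.003]
```

```bash
python3 - <<'E'
from h import *
from station import arm
plan(arm.observe(),(.492,.030,.165),1.3)
E
```

```text
pos [0.4502 0.281  0.1999] yang 24.03 t 1.2
shift [-8.209 -2.133  1.162] turn [-6.000e-03 -1.000e-03  2.273e+00]
```

Emit:
servo_tool(steps=[[[-1.8,-0.5,0],[0,0,0.7],1],[[-3.6,-1,0.3],[0,0,1.5],1],[[-5.4,-1.4,0.6],[0,0,2.27],1],[[-7,-1.8,0.9],[0,0,2.27],1],[[-8.2,-2.13,1.16],[0,0,2.27],1],[[-8.2,-2.13,1.16],[0,0,2.27],1],[[-8.2,-2.13,1.16],[0,0,2.27],1],[[-8.2,-2.13,1.16],[0,0,2.27],1]])

```text
t: 2.2
position: [0.4923, 0.0325, 0.1657]
tcp_rot: [2.191, 2.252, 0.001]
wrist_force: [0.1, -0.4, 0.8]
width: 0.996
finger_force: 0.0
```

```bash
python3 - <<'E'
from h import *
from station import arm
s=arm.observe(); w=arm.get_image("wrist"); c=wcam(s,w); save(c,"w2.json")
print(s["position"],s["t"]); cv2.imwrite("pics/w2.png",w["frame"])
p=proj(c,[(.492,.03,.06)])[0]; print(p)
x,y=int(p[0])-75,max(int(p[1])-70,0)
g=cv2.resize(w["frame"][y:y+120,x:x+150],None,fx=5,fy=5,interpolation=cv2.INTER_CUBIC); print(x,y,g.shape)
cv2.imwrite("pics/crop3.png",g)
E
```

```text
[0.49228821 0.0324562  0.1657455 ] 2.2
[257.21588043 188.8843336 ]
182 118 (600, 750, 3)
```

View pics/crop3.png

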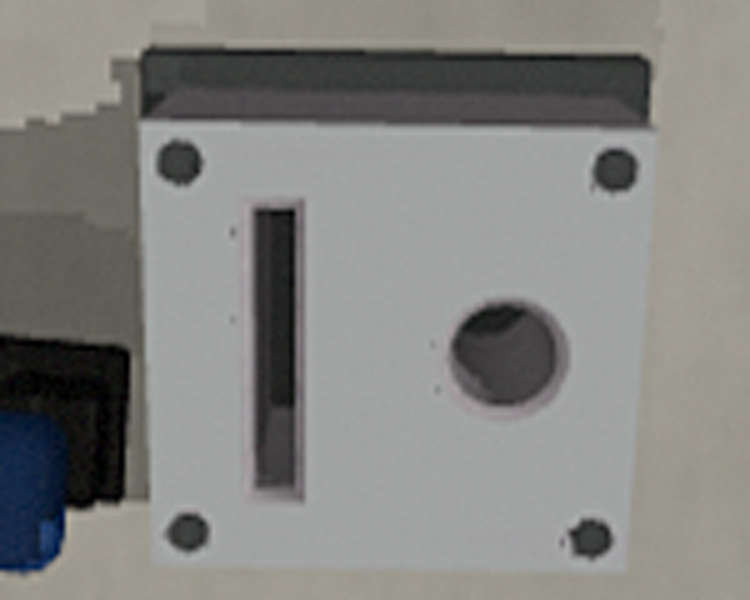

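Crop (×5, offset 182,118): the block's top corners are (140,121), (656,129), (627,571) and (153,566). The slot mouth's outer edge is (246,200)–(305,502), and the bore's chamfer circle is centred at (508,358).

```bash
python3 - <<'E'
from h import *
from station import arm
c=load("w2.json")
f=lambda p:onz(c,(182+p[0]/5-.4,118+p[1]/5-.4),.06)[:2]
W=np.array([f(p) for p in[(140,121),(656,129),(153,566),(627,571)]]); tl,tr,bl,br=W
ctr=W.mean(0); u=(tl+tr-bl-br)/2; v=(tr+br-tl-bl)/2
print("block",ctr.round(4),"y",np.linalg.norm(u),np.degrees(np.arctan2(u[1],u[0]))-90,"x",np.linalg.norm(v),np.degrees(np.arctan2(v[1],v[0])))
S=np.array([f(p) for p in[(246,200),(304,200),(250,503),(306,502)]]); d=S[0]+S[1]-S[2]-S[3]
print("slot",S.mean(0).round(4),np.linalg.norm(d)/2,np.degrees(np.arctan2(d[1],d[0]))-90)
b=f((508,358)); print("bore",b.round(4)); e=b-S.mean(0); print("dist",np.linalg.norm(e),np.degrees(np.arctan2(e[1],e[0])))
print("wid bore",np.linalg.norm(f((447,358))-f((569,358))))
s=arm.observe(); plan(s,(.4545,.301,.16),26.3)
E
```

```text
block [0.4949 0.0299] y 0.0842137508860367 0.7230553124231562 x 0.0899559803404475 0.8067648818436867
slot [0.4735 0.0296] 0.05748347031298441 0.9022596810349484
bore [0.5157 0.0304]
dist 0.04214199508445151 1.0839480450798513
wid bore 0.02221353388960775
pos [0.4923 0.0323 0.1658] yang 1.56 t 2.25
shift [ 8.988 -1.017  0.192] turn [ 2.000e-03 -0.000e+00 -2.474e+00]
```

Emit:
servo_tool(steps=[[[2,-0.25,0],[0,0,-0.8],1],[[4,-0.5,0],[0,0,-1.6],1],[[6,-0.7,0.1],[0,0,-2.47],1],[[8,-0.9,0.19],[0,0,-2.47],1],[[8.99,-1.02,0.6],[0,0,-2.47],0.5],[[8.99,-1.02,1.2],[0,0,-2.47],0.3],[[8.99,-1.02,1.2],[0,0,-2.47],0.3],[[8.99,-1.02,1.2],[0,0,-2.47],0.3],[[8.99,-1.02,1.2],[0,0,-2.47],0.3]])

```text
t: 3.38
position: [0.4559, 0.2991, 0.1303]
tcp_rot: [1.663, 2.664, 0.001]
wrist_force: [-0.8, -0.0, -0.8]
width: 0.651
finger_force: 0.0
```

```bash
python3 - <<'E'
from h import *
from station import arm
plan(arm.observe(),(.4545,.301,.078),26.3)
E
```

```text
pos [0.4559 0.2991 0.1303] yang 26.06 t 3.375
shift [ 0.078 -0.016  1.742] turn [ 0.007  0.001 -0.024]
```

Emit:
servo_tool(steps=[[[0,0,0.6],[0,0,0],0.2],[[0,0,1.2],[0,0,0],0.2],[[0,0,1.6],[0,0,0],0.2],[[0,0,1.74],[0,0,0],0.2],[[0,0,1.74],[0,0,0],0.2],[[0,0,1.74],[0,0,0],0.2]])

```text
t: 4.12
position: [0.4555, 0.3, 0.0778]
tcp_rot: [1.661, 2.666, 0.001]
wrist_force: [-0.1, 0.3, 0.6]
width: 0.6
finger_force: 0.0
```

```bash
python3 - <<'E'
from h import *
from station import arm
plan(arm.observe(),(.4545,.301,.078),26.3)
E
```

```text
pos [0.4555 0.3    0.0778] yang 26.14 t 4.125
shift [ 0.046 -0.015 -0.006] turn [ 0.006  0.001 -0.016]
```

Emit:
servo_tool(grip_force=45, steps=[[[0.04,-0.01,0],[0,0,-0.02],0.2],[[0.04,-0.01,0],[0,0,-0.02],-0.5],[[0.04,-0.01,0],[0,0,-0.02],-1],[[0.04,-0.01,0],[0,0,-0.02],-1],[[0.04,-0.01,0],[0,0,-0.02],-1],[[0.04,-0.01,0],[0,0,-0.02],-1],[[0.04,-0.01,0],[0,0,-0.02],-1],[[0.04,-0.01,0],[0,0,-0.02],-1]])

```text
t: 5.12
position: [0.4546, 0.3008, 0.0776]
tcp_rot: [1.657, 2.669, 0.001]
wrist_force: [0.3, 0.2, 4.4]
width: 0.119
finger_force: 46.3
```

```bash
python3 - <<'E'
from h import *
from station import arm
s=arm.observe(); plan(s,(.4545,.301,.14),26.3); print(s["finger_force"],s["width"],s["wrist_force"])
E
```

```text
pos [0.4546 0.3008 0.0776] yang 26.34 t 5.125
shift [ 6.00e-03  1.00e-03 -2.08e+00] turn [0.004 0.    0.004]
46.297211050987244 0.11934639523525546 [0.30358413 0.24315498 4.43252281]
```

```bash
python3 - <<'E'
from h import *
from station import arm
plan(arm.observe(),(.4731,.0297,.153),.9)
E
```

```text
pos [0.4546 0.3008 0.0776] yang 26.34 t 5.125
shift [-8.373 -3.456 -2.515] turn [ 4.000e-03 -1.000e-03  2.544e+00]
```

Emit:
servo_tool(steps=[[[0,0,-0.4],[0,0,0],-1],[[0,0,-0.9],[0,0,0],-1],[[0,0,-1.5],[0,0,0],-1],[[0,0,-2.1],[0,0,0],-1],[[0,0,-2.5],[0,0,0],-1],[[0,0,-2.5],[0,0,0],-1],[[0,0,-2.5],[0,0,0],-1]])

```text
t: 6.0
position: [0.4539, 0.3005, 0.1518]
tcp_rot: [-1.657, -2.669, 0.001]
wrist_force: [0.2, -0.1, -2.1]
width: 0.124
finger_force: 45.7
```

```bash
python3 - <<'E'
from h import *
from station import arm
plan(arm.observe(),(.4731,.0297,.153),.9)
E
```

```text
pos [0.4539 0.3005 0.1518] yang 26.34 t 6.0
shift [-8.374 -3.43  -0.038] turn [-5.000e-03  1.000e-03  2.544e+00]
```

Emit:
servo_tool(steps=[[[-1.2,-0.5,-0.02],[0,0,0.4],-1],[[-2.4,-1,-0.04],[0,0,0.8],-1],[[-3.6,-1.5,-0.04],[0,0,1.2],-1],[[-4.8,-2,-0.04],[0,0,1.6],-1],[[-6,-2.5,-0.04],[0,0,2],-1],[[-7.2,-2.9,-0.04],[0,0,2.4],-1],[[-8,-3.3,-0.04],[0,0,2.54],-1],[[-8.37,-3.43,-0.04],[0,0,2.54],-1],[[-8.37,-3.43,-0.04],[0,0,2.54],-1],[[-8.37,-3.43,-0.04],[0,0,2.54],-1],[[-8.37,-3.43,-0.04],[0,0,2.54],-1]])

```text
t: 7.38
position: [0.4733, 0.0309, 0.1534]
tcp_rot: [-2.201, -2.241, 0.0]
wrist_force: [0.0, -0.4, -0.5]
width: 0.118
finger_force: 45.7
```

```bash
python3 - <<'E'
from h import *
from station import arm
s=arm.observe(); plan(s,(.4731,.0297,.130),.9); w=arm.get_image("wrist"); c=wcam(s,w); save(c,"w3.json")
cv2.imwrite("pics/w3.png",w["frame"])
g=cv2.resize(w["frame"][150:300,190:390],None,fx=4,fy=4,interpolation=cv2.INTER_CUBIC)
cv2.imwrite("pics/crop4.png",g)
print(proj(c,[(.4731,.0297,.06),s["position"]-[0,0,.0686]]))
E
```

```text
pos [0.4733 0.0309 0.1534] yang 1.02 t 7.375
shift [-0.04  -0.008  0.779] turn [-0.001 -0.001  0.012]
[[257.3550429  191.64645245]
 [257.59495019 199.64459502]]
```

View pics/crop4.png

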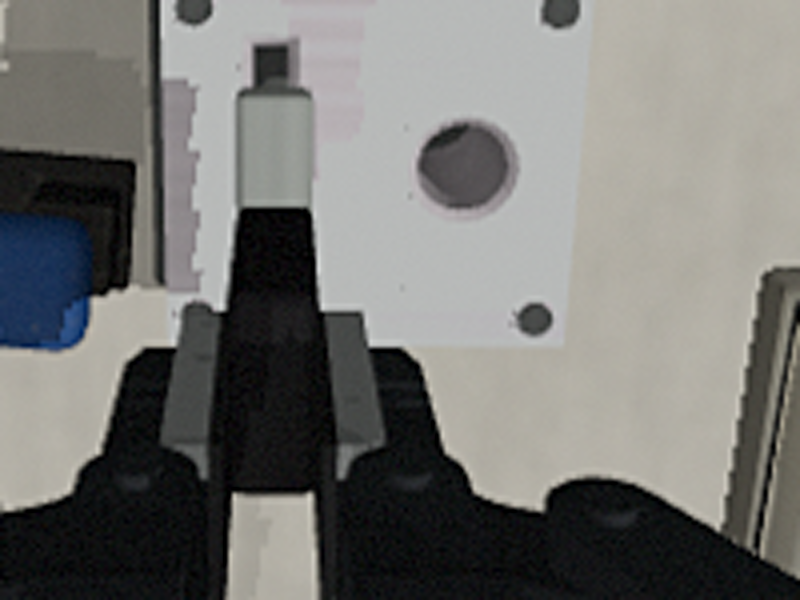

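The held blade lines up with the slot: in the crop (×4, offset 190,150) the shoulder bar is centred at column 275, with its far edge at row 92. The visible far end of the slot is also centred at column 275, with its chamfer edge at row 40.

```bash
python3 - <<'E'
from h import *
c=load("w3.json"); p=np.array([.4733,.0309,.1534])
print((proj(c,[p+[-.0005,.032,-.0246],(.4731-.0005,.0297+.029,.06)])-[190,150])*4+1.5)
E
```

```text
[[271.60597822  94.77437607]
 [270.95108309  36.04083889]]
```

Emit:
servo_tool(steps=[[[-0.07,0,0],[0,0,0.01],-1],[[-0.07,0,0.3],[0,0,0.01],-1],[[-0.07,0,0.6],[0,0,0.01],-1],[[-0.07,0,0.8],[0,0,0.01],-1],[[-0.07,0,0.9],[0,0,0.01],-1],[[-0.07,0,1],[0,0,0.01],-1],[[-0.07,0,1.1],[0,0,0.01],-1],[[-0.07,0,1.2],[0,0,0.01],-1],[[-0.07,0,1.2],[0,0,0.01],-1]])

```text
t: 8.55
position: [0.4734, 0.0279, 0.1173]
tcp_rot: [-2.205, -2.238, 0.0]
wrist_force: [-0.5, 0.1, -0.8]
width: 0.125
finger_force: 45.7
```

Emit:
servo_tool(steps=[[[0.02,0,0.2],[0,0,0],-1],[[0.02,0,0.4],[0,0,0],-1],[[0.02,0,0.6],[0,0,0],-1],[[0.02,0,0.7],[0,0,0],-1],[[0.02,0,0.76],[0,0,0],-1],[[0.02,0,0.8],[0,0,0],-1],[[0.02,0,0.82],[0,0,0],-1],[[0.02,0,0.82],[0,0,0],-1]])

```text
t: 9.55
position: [0.4735, 0.0285, 0.0929]
tcp_rot: [2.205, 2.238, 0.0]
wrist_force: [-0.5, 0.1, -1.3]
width: 0.12
finger_force: 45.7
```

Emit:
servo_tool(steps=[[[0,0,0.03],[0,0,0],-1],[[0,0,0.05],[0,0,0],-1],[[0,0,0.05],[0,0,0],-1],[[0,0,0.05],[0,0,0],-1]])

```text
t: 10.05
position: [0.4739, 0.0285, 0.0925]
tcp_rot: [2.204, 2.237, 0.001]
wrist_force: [-3.5, 0.3, 9.1]
width: 0.127
finger_force: 46.9
```

Emit:
servo_tool(steps=[[[0,0,0.03],[0,0,0],-0.6],[[0,0,0.03],[0,0,0],-0.3],[[0,0,0.03],[0,0,0],-0.2],[[0,0,0.03],[0,0,0],-0.2],[[0,0,0.03],[0,0,0],-0.2],[[0,0,0.03],[0,0,0],-0.2]])

```text
t: 10.8
position: [0.4735, 0.0285, 0.0905]
tcp_rot: [-2.205, -2.238, -0.0]
wrist_force: [0.3, -0.5, 0.4]
width: 0.398
finger_force: 0.0
```

Emit:
servo_tool(steps=[[[0,0,-0.4],[0,0,0],-0.2],[[0,0,-1],[0,0,0],-0.2],[[0,0,-1.8],[0,0,0],-0.2],[[0,0,-2.6],[0,0,0],-0.2],[[0,0,-3.4],[0,0,0],-0.2],[[0,0,-3.4],[0,0,0],0],[[0,0,-3.4],[0,0,0],0],[[0,0,-3.4],[0,0,0],0]])

```text
t: 11.8
position: [0.4727, 0.0286, 0.1914]
tcp_rot: [-2.204, -2.236, 0.002]
wrist_force: [-0.4, -0.2, -0.4]
width: 0.501
finger_force: 0.0
```

```bash
python3 - <<'E'
from h import *
from station import arm
s=arm.observe(); w=arm.get_image("wrist"); c=wcam(s,w); save(c,"w4.json")
cv2.imwrite("pics/w4.png",w["frame"]); print(s["position"])
p=proj(c,[(.4731,.0297,.103)])[0]; x,y=int(p[0])-60,int(p[1])-55; print(x,y)
cv2.imwrite("pics/crop5.png",cv2.resize(w["frame"][y:y+100,x:x+130],None,fx=6,fy=6,interpolation=cv2.INTER_CUBIC))
plan(s,(.435,-.170,.25),.9)
E
```

```text
[0.47274012 0.02860718 0.19140822]
198 135
pos [0.4727 0.0286 0.1914] yang 0.84 t 11.8
shift [-6.6   -1.359 -1.953] turn [-0.012 -0.002 -0.006]
```

View pics/crop5.png

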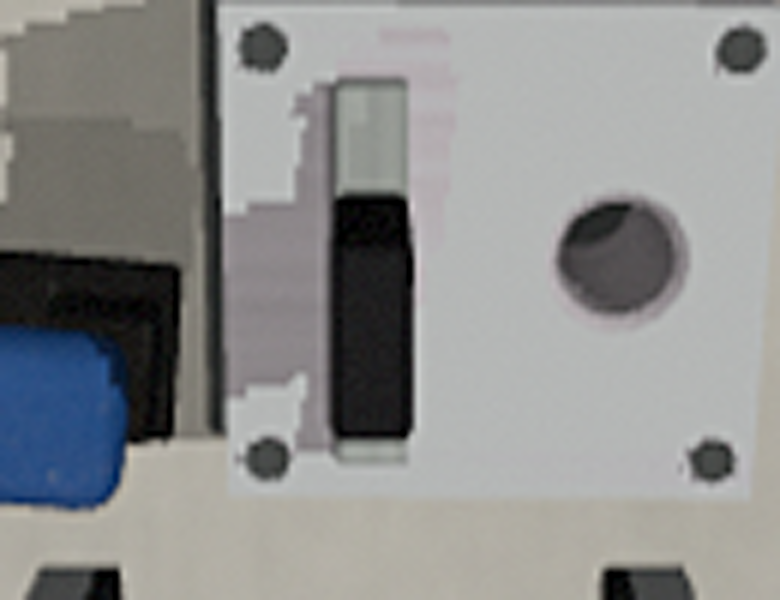

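The blade is home and upright. In the crop (×6, offset 198,135) the shoulder bar spans (335,80)–(408,462) and lies flat on the block. The bore circle is centred at (622,258). Next is the probe.

Emit:
servo_tool(steps=[[[0,0,-0.8],[0,0,0],0],[[-1,-0.2,-1.6],[0,0,0],0.3],[[-2.5,-0.5,-1.95],[0,0,0],0.5],[[-4,-0.8,-1.95],[0,0,0],0.5],[[-5.5,-1.1,-1.95],[0,0,0],0.5],[[-6.6,-1.36,-1.95],[0,0,0],0.5],[[-6.6,-1.36,-1.95],[0,0,0],0.5],[[-6.6,-1.36,-1.95],[0,0,0],0.5],[[-6.6,-1.36,-1.95],[0,0,0],0.5],[[-6.6,-1.36,-1.95],[0,0,0],0.5]])

```text
t: 13.1
position: [0.4358, -0.1692, 0.251]
tcp_rot: [-2.203, -2.239, -0.0]
wrist_force: [0.1, -1.2, 0.6]
width: 0.75
finger_force: 0.0
```

```bash
python3 - <<'E'
from h import *
from station import arm
c=load("w4.json"); f=lambda p,z:onz(c,(198+p[0]/6-.42,135+p[1]/6-.42),z)[:2]
print("shoulder",np.mean([f(p,.068) for p in[(335,80),(408,80),(335,462),(408,462)]],0).round(4))
print("tab",np.mean([f(p,.103) for p in[(331,248),(413,248),(331,438),(413,438)]],0).round(4))
print("bore",f((622,258),.06).round(4))
b=np.array([f(p,.06) for p in[(263,48),(741,50),(267,459),(711,460)]]);print("screws ctr",b.mean(0).round(4))
s=arm.observe(); w=arm.get_image("wrist"); c=wcam(s,w); save(c,"w5.json")
cv2.imwrite("pics/w5.png",w["frame"]); print(s["position"])
p=proj(c,[(.435,-.17,.158)])[0]; x,y=max(int(p[0])-65,0),max(int(p[1])-60,0); print(x,y)
cv2.imwrite("pics/crop6.png",cv2.resize(cv2.convertScaleAbs(w["frame"][y:y+100,x:x+130],alpha=1.8,beta=15),None,fx=6,fy=6,interpolation=cv2.INTER_CUBIC))
E
```

```text
shoulder [0.4743 0.029 ]
tab [0.4742 0.0287]
bore [0.5156 0.0308]
screws ctr [0.4947 0.0298]
[ 0.43582052 -0.16923725  0.25095304]
191 131
```

View pics/crop6.png

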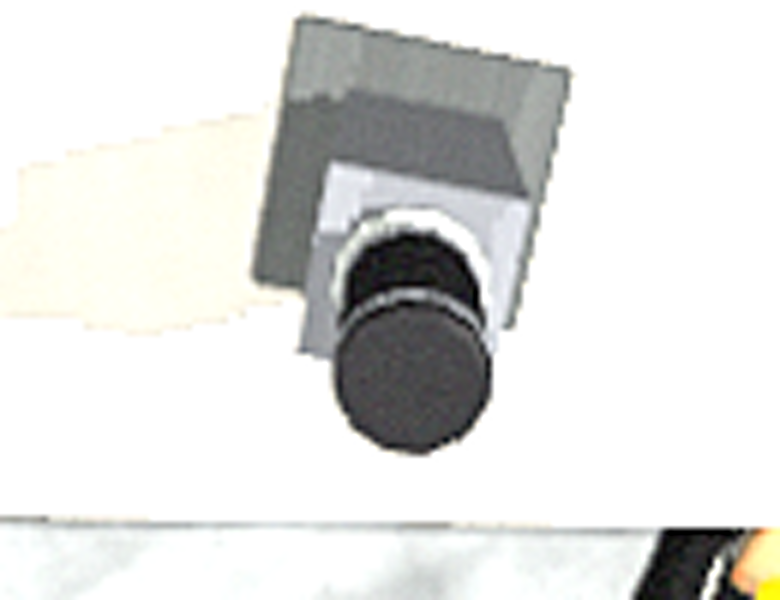

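Probe crop (×6, offset 191,131): the handle's top disc is centred at (412,374), about 158 px across. The flange lies behind it on the stand.

```bash
python3 - <<'E'
from h import *
from station import arm
c=load("w5.json"); f=lambda p,z:onz(c,(191+p[0]/6-.42,131+p[1]/6-.42),z)[:2]
a=f((412,374),.158); print("top",a.round(4),"dia",np.linalg.norm(f((333,374),.158)-f((492,374),.158)),np.linalg.norm(f((412,295),.158)-f((412,453),.158)))
st=[f(p,.098) for p in[(328,162),(530,200)]]; m=np.mean(st,0); d=(st[1]-st[0]); n=np.array([d[1],-d[0]]); print("stand",(m+n/2).round(4),np.linalg.norm(d))
s=arm.observe(); plan(s,(a[0],a[1],.137),.9)
E
```

```text
top [ 0.4373 -0.1714] dia 0.02298412198543813 0.0239742231895944
stand [ 0.4372 -0.1728] 0.03604376053881376
pos [ 0.4358 -0.1693  0.251 ] yang 0.92 t 13.15
shift [-0.071  0.046  3.8  ] turn [ 0.001 -0.     0.002]
```

Emit:
servo_tool(steps=[[[-0.08,0.046,0.3],[0,0,0],0.5],[[-0.08,0.046,0.9],[0,0,0],0.5],[[-0.08,0.046,1.6],[0,0,0],0.5],[[-0.08,0.046,2.3],[0,0,0],0.5],[[-0.08,0.046,3],[0,0,0],0.3],[[-0.08,0.046,3.5],[0,0,0],0.3],[[-0.08,0.046,3.8],[0,0,0],0.2],[[-0.08,0.046,3.8],[0,0,0],0.2],[[-0.08,0.046,3.8],[0,0,0],0.2],[[-0.08,0.046,3.8],[0,0,0],0.2]])

```text
t: 14.4
position: [0.4375, -0.1728, 0.1377]
tcp_rot: [2.204, 2.237, 0.0]
wrist_force: [-0.3, 0.2, -0.0]
width: 0.602
finger_force: 0.0
```

```bash
python3 - <<'E'
from h import *
from station import arm
s=arm.observe(); plan(s,(.4373,-.1719,.137),.9)
E
```

```text
pos [ 0.4375 -0.1728  0.1377] yang 0.84 t 14.4
shift [ 0.029 -0.006  0.023] turn [ 0.006  0.005 -0.006]
```

Emit:
servo_tool(grip_force=45, steps=[[[0.03,0,0],[0,0,0],0.2],[[0.03,0,0],[0,0,0],0.2],[[0.03,0,0],[0,0,0],-0.4],[[0.03,0,0],[0,0,0],-1],[[0.03,0,0],[0,0,0],-1],[[0.03,0,0],[0,0,0],-1],[[0.03,0,0],[0,0,0],-1],[[0.03,0,0],[0,0,0],-1]])

```text
t: 15.4
position: [0.4372, -0.1717, 0.1372]
tcp_rot: [2.205, 2.237, 0.0]
wrist_force: [0.5, 0.5, 3.2]
width: 0.263
finger_force: 44.1
```

```bash
python3 - <<'E'
from h import *
from station import arm
s=arm.observe(); print(s["wrist_force"],s["ft_torque"]); plan(s,(.4373,-.1719,.260),.9)
E
```

```text
[0.54958882 0.54519682 3.23352254] [ 0.09881765 -0.00896241  0.00655031]
pos [ 0.4372 -0.1717  0.1372] yang 0.84 t 15.4
shift [-9.000e-03  4.000e-03 -4.093e+00] turn [ 0.002  0.001 -0.006]
```

Emit:
servo_tool(steps=[[[0,0,-0.2],[0,0,0],-1],[[0,0,-0.6],[0,0,0],-1],[[0,0,-1.1],[0,0,0],-1],[[0,0,-1.7],[0,0,0],-1],[[0,0,-2.3],[0,0,0],-1],[[0,0,-2.9],[0,0,0],-1],[[0,0,-3.4],[0,0,0],-1],[[0,0,-3.8],[0,0,0],-1],[[0,0,-4],[0,0,0],-1],[[0,0,-4],[0,0,0],-1],[[0,0,-4],[0,0,0],-1]])

```text
t: 16.77
position: [0.4367, -0.1713, 0.2563]
tcp_rot: [-2.204, -2.237, 0.0]
wrist_force: [-0.1, 0.1, -1.2]
width: 0.262
finger_force: 44.1
```

```bash
python3 - <<'E'
from h import *
from station import arm
s=arm.observe(); print(s["wrist_force"]); plan(s,(.5155,.0305,.240),.9)
E
```

```text
[-0.08130229  0.09642782 -1.19638493]
pos [ 0.4367 -0.1713  0.2563] yang 0.84 t 16.775
shift [6.688 2.726 0.546] turn [-0.006 -0.004 -0.006]
```

Emit:
servo_tool(steps=[[[0.5,0.2,0],[0,0,0],-1],[[1.3,0.7,0],[0,0,0],-1],[[2.2,1.2,0],[0,0,0],-1],[[3.1,1.7,0],[0,0,0],-1],[[4,2.1,0],[0,0,0],-1],[[4.9,2.4,0],[0,0,0],-1],[[5.7,2.7,0],[0,0,0],-1],[[6.3,2.73,0],[0,0,0],-1],[[6.69,2.73,0.2],[0,0,0],-1],[[6.69,2.73,0.5],[0,0,0],-1],[[6.69,2.73,0.5],[0,0,0],-1],[[6.69,2.73,0.5],[0,0,0],-1],[[6.69,2.73,0.5],[0,0,0],-1],[[6.69,2.73,0.5],[0,0,0],-1]])

```text
t: 18.52
position: [0.5161, 0.03, 0.2423]
tcp_rot: [2.205, 2.237, 0.0]
wrist_force: [-0.0, -0.2, -1.3]
width: 0.262
finger_force: 44.2
```

```bash
python3 - <<'E'
from h import *
from station import arm
s=arm.observe(); plan(s,(.5155,.0305,.205),.9)
w=arm.get_image("wrist"); c=wcam(s,w); save(c,"w6.json"); cv2.imwrite("pics/w6.png",w["frame"])
t=arm.get_image("side"); cv2.imwrite("pics/s6.png",t["frame"])
p=s["position"]; print(proj(c,[(.5155,.0305,.06),p-[0,0,.129],p-[0,0,.099]]).round(1))
print(proj(t,[(.5155,.0305,.06),p-[0,0,.129],p-[0,0,.099]]).round(1))
g=cv2.resize(w["frame"][120:270,205:310],(420,600),interpolation=cv2.INTER_CUBIC)
q=proj(t,[p-[0,0,.11]])[0].astype(int); x0,y0=q[0]-32,q[1]-50; print(x0,y0)
h=cv2.resize(t["frame"][y0:y0+100,x0:x0+63],(378,600),interpolation=cv2.INTER_CUBIC)
cv2.imwrite("pics/crop7.png",np.hstack([g,h])); print(np.hstack([g,h]).shape)
E
```

```text
pos [0.5161 0.03   0.2423] yang 0.81 t 18.525
shift [ 0.018 -0.021  1.242] turn [ 0.003  0.001 -0.009]
[[257.1 167.3]
 [257.6 179.6]
 [257.6 188.4]]
[[245.8 194.8]
 [245.4 173.7]
 [244.9 161.3]]
213 115
(600, 798, 3)
```

View pics/crop7.png

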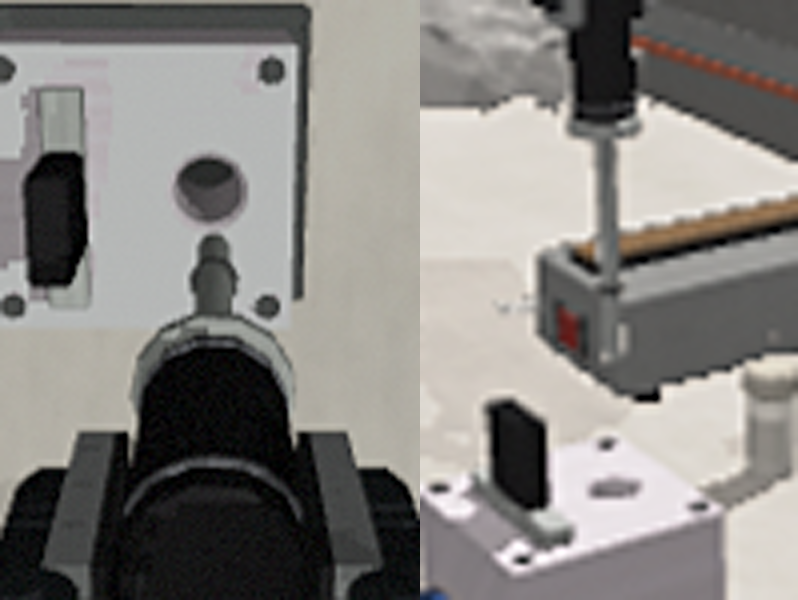

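The crop shows the probe hanging upright above the bore. On the left (×4, offset 205,120) the bore is at (210,188) and the rod tip at (215,249), with the ring at (214,281). The side view (right) agrees to about 1 mm. I'll lower it to just above the mouth and measure the tip against the bore at nearly the same depth.

Emit:
servo_tool(steps=[[[0.03,-0.02,0.2],[0,0,0],-1],[[0.05,-0.03,0.5],[0,0,0],-1],[[0.05,-0.03,0.8],[0,0,0],-1],[[0.05,-0.03,1],[0,0,0],-1],[[0.05,-0.03,1.15],[0,0,0],-1],[[0.05,-0.03,1.15],[0,0,0],-1],[[0.05,-0.03,1.15],[0,0,0],-1],[[0.05,-0.03,1.15],[0,0,0],-1]])

```text
t: 19.62
position: [0.5153, 0.0318, 0.2079]
tcp_rot: [2.205, 2.237, 0.001]
wrist_force: [0.7, 0.2, -0.7]
width: 0.263
finger_force: 44.2
```

```bash
python3 - <<'E'
from h import *
from station import arm
s=arm.observe(); plan(s,(.5155,.0305,.205),.9); p=s["position"]
for n in("wrist","side"):
    w=arm.get_image(n); c=wcam(s,w) if n=="wrist" else w
    save(c,n+"7.json"); cv2.imwrite(f"pics/{n}7.png",w["frame"])
    P=proj(c,[(.5155,.0305,.06),p-[0,0,.129],p-[0,0,.099]]).round(1); print(n,P.tolist())
    g=cv2.cvtColor(w["frame"],cv2.COLOR_BGR2GRAY)
    x0=int(P[:,0].mean())-16; y0,y1=int(P[:,1].min())-14,int(P[:,1].max())+10
    print("cols from",x0)
    for y in range(y0,y1): print(y,*g[y,x0:x0+33])
E
```

```text
pos [0.5153 0.0318 0.2079] yang 0.84 t 19.625
shift [-0.043  0.006  0.095] turn [ 0.004  0.001 -0.006]
wrist [[257.8, 176.1], [257.6, 179.6], [257.5, 188.4]]
cols from 241
162 181 181 180 182 181 180 181 181 181 182 181 182 181 181 180 181 181 181 179 178 177 179 178 180 179 178 179 181 181 181 180 182 180
163 181 181 180 181 180 182 181 182 179 182 180 181 181 181 182 180 183 182 178 176 178 177 177 177 177 178 180 182 181 181 182 180 181
164 181 181 180 181 182 183 181 180 181 181 182 182 182 182 183 184 185 185 177 176 175 177 173 174 174 173 181 181 182 182 181 182 181
165 181 180 180 181 181 180 181 183 181 183 183 184 185 178 177 174 174 174 167 171 179 178 177 174 178 177 180 182 182 180 180 181 181
166 180 181 181 181 181 181 181 181 182 182 182 180 175 164 163 146 141 139 147 154 158 160 170 176 182 181 182 180 182 181 182 181 183
167 181 180 180 181 181 181 182 182 184 180 172 169 141 119 119 99 90 88 105 113 100 118 146 174 184 183 182 182 180 181 181 181 181
168 181 180 180 181 182 181 180 183 181 172 145 128 89 38 29 32 31 30 28 46 55 91 117 154 173 184 182 182 182 181 1
[... 8348 characters left out ...]
0 230 231 234 223 205 176 164 177
199 75 20 1 41 36 173 194 184 149 126 200 226 223 234 237 236 235 235 234 233 231 230 230 230 231 231 232 235 189 109 75 81 209
200 103 93 127 178 184 205 199 161 206 225 234 236 234 232 231 230 230 231 231 231 231 231 231 231 231 230 230 233 229 188 170 187 211
201 101 104 138 204 214 204 204 193 222 238 236 232 230 230 230 230 230 231 231 231 231 231 230 230 230 231 234 240 228 202 167 159 150
202 96 95 104 145 194 208 210 203 187 195 228 233 232 232 232 231 231 231 231 230 230 231 233 236 240 223 210 186 152 144 129 119 120
203 125 93 97 101 135 161 151 134 114 153 228 235 232 232 231 230 230 231 233 234 238 232 217 196 179 151 143 125 118 121 124 125 125
```

Emit:
servo_tool(steps=[[[0.03,0,0],[0,0,0],-1],[[0.03,0,0.1],[0,0,0],-1],[[0.03,0,0.3],[0,0,0],-1],[[0.03,0,0.5],[0,0,0],-1],[[0.03,0,0.7],[0,0,0],-1],[[0.03,0,0.9],[0,0,0],-1],[[0.03,0,1.1],[0,0,0],-1],[[0.03,0,1.25],[0,0,0],-1],[[0.03,0,1.3],[0,0,0],-1],[[0.03,0,1.3],[0,0,0],-1],[[0.03,0,1.3],[0,0,0],-1],[[0.03,0,1.3],[0,0,0],-1]])

```text
t: 21.22
position: [0.5152, 0.0327, 0.1687]
tcp_rot: [2.205, 2.237, 0.0]
wrist_force: [-0.6, -0.8, -1.5]
width: 0.264
finger_force: 44.2
```

```bash
python3 - <<'E'
from h import *
from station import arm
s=arm.observe(); plan(s,(.5155,.032,.159),.9); p=s["position"]; print(s["wrist_force"])
for n in("wrist","side"):
    w=arm.get_image(n); c=wcam(s,w) if n=="wrist" else w
    cv2.imwrite(f"pics/{n}8.png",w["frame"])
    P=proj(c,[(.5155,.0305,.06),p-[0,0,.129],p-[0,0,.099]]).round(1); print(n,P.tolist())
    g=cv2.cvtColor(w["frame"],cv2.COLOR_BGR2GRAY)
    x0=int(P[0,0])-15; y0,y1=(170,206) if n=="wrist" else (180,202)
    print("cols from",x0)
    for y in range(y0,y1): print(y,*g[y,x0:x0+32])
E
```

```text
pos [0.5152 0.0327 0.1687] yang 0.84 t 21.225
shift [-0.023  0.011  0.324] turn [ 0.003  0.    -0.006]
[-0.6394202  -0.80100084 -1.47461004]
wrist [[257.9, 187.7], [257.6, 179.6], [257.6, 188.4]]
cols from 242
170 179 179 179 179 180 179 180 179 180 180 180 180 179 180 180 178 178 178 176 175 174 175 174 174 175 174 176 179 180 182 181 180
171 179 180 181 180 180 180 179 179 181 179 180 179 179 180 179 176 176 178 176 177 178 177 178 177 177 176 179 180 179 181 180 180
172 179 180 180 180 180 179 180 179 180 180 180 180 180 180 180 177 177 177 176 176 177 178 178 176 177 176 179 180 180 179 181 180
173 180 180 180 179 180 180 179 180 180 180 180 180 179 180 181 176 174 175 173 174 175 174 175 174 178 178 179 179 180 180 179 180
174 179 178 180 179 180 180 179 180 180 180 181 181 182 182 183 176 174 174 175 174 173 173 172 171 179 181 180 179 181 180 179 180
175 181 180 180 180 178 180 180 179 180 180 183 183 180 177 178 166 165 171 169 177 177 174 173 172 179 181 180 179 180 181 180 180
176 180 180 180 180 181 179 180 179 182 183 179 172 167 155 153 145 141 149 147 156 161 168 177 17
[... 5597 characters left out ...]
112 125 115 169 227 233 231 231 231 231 232 231 228 186 161 141
197 22 24 21 4 109 237 246 242 244 214 159 119 96 92 95 87 99 156 163 217 234 232 231 231 231 231 232 236 241 225 173 137
198 19 18 16 0 110 242 222 184 184 146 197 224 224 226 228 227 226 231 229 233 233 230 231 231 231 232 234 224 207 178 165 177
199 22 4 50 50 112 179 156 127 198 221 233 237 237 238 238 237 236 235 233 232 231 231 231 232 232 232 236 190 110 75 81 209
200 96 110 118 110 111 174 198 219 236 236 233 232 232 231 231 231 232 232 232 232 232 232 231 231 230 231 234 230 189 170 188 213
201 106 131 129 175 187 202 208 225 237 235 232 231 231 231 231 231 232 232 232 232 232 231 231 231 232 235 241 228 204 168 160 152
```

Emit:
servo_tool(steps=[[[-0.01,0.01,0.05],[0,0,0],-1],[[-0.025,0.01,0.15],[0,0,0],-1],[[-0.025,0.01,0.25],[0,0,0],-1],[[-0.025,0.01,0.32],[0,0,0],-1],[[-0.025,0.01,0.32],[0,0,0],-1],[[-0.025,0.01,0.32],[0,0,0],-1],[[-0.025,0.01,0.32],[0,0,0],-1],[[-0.025,0.01,0.32],[0,0,0],-1],[[-0.025,0.01,0.32],[0,0,0],-1]])

```text
t: 22.45
position: [0.5154, 0.032, 0.1589]
tcp_rot: [2.205, 2.238, 0.0]
wrist_force: [-0.1, -0.3, -1.8]
width: 0.261
finger_force: 44.2
```

```bash
python3 - <<'E'
from h import *
from station import arm
s=arm.observe(); plan(s,(.5155,.032,.159),.9); p=s["position"]; print(s["wrist_force"],s["finger_force"],s["dq"].round(4))
w=arm.get_image("wrist"); c=wcam(s,w); cv2.imwrite("pics/wrist9.png",w["frame"])
print(proj(c,[(.5155,.0305,.06),p-[0,0,.099]]).round(1))
g=cv2.cvtColor(w["frame"],cv2.COLOR_BGR2GRAY)
for y in range(178,206): print(y,*g[y,240:276])
t=arm.get_image("side"); print(proj(t,[(.5155,.0305,.06),p-[0,0,.099]]).round(1))
g=cv2.cvtColor(t["frame"],cv2.COLOR_BGR2GRAY)
for y in range(188,202): print(y,*g[y,234:258])
E
```

```text
pos [0.5154 0.032  0.1589] yang 0.84 t 22.45
shift [ 0.001  0.004 -0.002] turn [ 0.001  0.    -0.006]
[-0.12103948 -0.30479067 -1.84758788] 44.24164295196533 [ 0.0011  0.0013  0.0008  0.0001 -0.0001 -0.0006]
[[257.7 190. ]
 [257.6 188.4]]
178 179 179 180 179 179 180 181 178 180 181 183 178 176 172 167 159 159 138 138 148 147 155 159 169 176 175 180 181 181 181 179 180 180 179 180 178
179 178 179 180 180 178 179 181 179 181 180 173 164 166 136 126 122 116 103 96 99 96 105 119 141 161 175 182 181 179 180 179 180 179 179 180 180
180 180 180 179 180 180 180 179 181 178 170 159 140 125 83 72 72 56 55 51 59 57 76 90 102 128 155 177 183 181 180 179 180 179 180 180 179
181 180 181 180 180 180 180 181 179 168 163 139 91 37 28 47 61 60 63 59 54 51 46 45 69 89 115 148 169 181 181 180 180 179 180 178 178
182 179 179 180 180 180 181 178 170 169 142 78 34 32 38 54 67 65 63 68 60 54 53 41 31 52 98 122 137 179 184 179 179 180 179 181 179
183 180 180 180 179 181 180 173 169 151 78 50 48 36 38 53 66 68 60 65 73 56 51 42 45 64 82 116 124 168 183 182 179 179 180 181 181
184 181 179 179 180 181 175 171 1
[... 3584 characters left out ...]
7 219 216
195 129 234 238 233 232 233 229 212 160 104 108 111 102 143 158 178 226 233 231 231 231 231 230 223
196 107 231 238 235 236 239 230 169 107 59 64 72 53 91 109 170 227 233 231 231 231 231 232 231
197 109 236 244 241 244 216 173 132 100 73 65 64 56 145 164 219 234 232 231 231 231 231 232 235
198 108 241 251 216 186 153 133 129 201 231 230 230 228 234 231 233 233 231 231 231 231 232 235 224
199 132 171 186 152 128 202 227 225 236 240 239 238 238 236 234 232 231 231 231 232 232 233 236 190
200 122 117 140 210 226 235 237 235 234 232 231 231 231 232 232 232 232 231 232 231 230 231 234 230
201 190 186 190 225 239 236 233 232 231 231 231 232 232 232 232 232 232 231 231 232 232 235 241 229
```

The ring is now level with the block's top face, and both cameras put it within about 1 mm of the bore's centre. The grip is 44 N and the arm is still, so I'm handing in.

```bash
python3 - <<'E'
from station import arm
print(arm.sign_off())
E
```

```text
the job is handed in; nothing more can be done
None
```

I handed the job in at about 22.5 s of the 51 s limit, with the blade fully home in the slot and released, and the probe gripped at 44 N in the bore; its ring is level with the top face and, by both cameras, within about 1 mm of centre. The hand-in gave no verdict.

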